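# Draw out the finished cassette's tray

### The arm

A 7-joint arm with a two-finger parallel gripper is mounted at the origin on a cart in front of the work surface, level with it; the furniture and walls round the work are solid. World frame = base frame: x ahead of the robot, y to its left, z up, the work surface at z = 0. Lengths are in m, angles in rad, forces in N, time in s.
With the tool pointing down it reaches from about 0.35 to 0.9 m from the base axis. Payload 8.1 kg.
Tool frame: the origin (TCP) lies midway between the tips of the shut fingers; the grasp point (between the pads) lies behind it (arm.tcp_to_grasp is the z of the grasp point in the tool frame, in m); z points along the fingers, y is the line along which they close (so a half turn about z gives the same grasp; the last joint's range is limited). The gripper opens to 92 mm and grips with 3 to 60 N. Pads are 19 mm wide; open, the fingers measure 130 mm over their backs; the gripper's body (75 mm by 190 mm) begins 47 mm behind the grasp point.
Start: joints at [1.214, 0.434, 0.025, 1.573, -0.012, 1.134, -0.075], TCP at [0.157, -0.605, 0.227] pointing down, gripper open.
Joint ranges: [-2.62, 2.62], [-0.44, 2.09], [-1.27, 1.32], [0.08, 2.57], [-1.32, 4.46], [0.12, 2], [-2.74, 2.74]. Speed limits (rad/s): [2.22, 2.22, 3.01, 3.01, 3.14, 3.14, 3.14].

### API

Orientations are given as a rotation vector (axis times angle).
In Python, from cell import readout, vision, arm gives the robot as it stands.
- The arm moves only by the tool carry_out, never from a script. Its argument "increments" is one flat list of numbers, 6 for each row, row after row: the shift along the world's x, y, z in mm, then the turn, a rotation vector about the world's x, y, z in rad. In form: [tx, ty, tz, wx, wy, wz, tx, ty, tz, wx, wy, wz, ...]. A call has 1 to 20 rows; each row shifts and turns the commanded pose from where the row before left it; what a row does not reach is not made up. A row lasts 1/8 s, in which the tool goes at most 62.5 mm and 10.7 degrees, less where a joint would pass 70% of its speed; a pose out of reach is approached as far as the arm can. A call with a gripper value outside its range is refused whole. "grip" is the closure, from 0 (fully open) to 1 (shut), set as the call begins (left out, the last holds). The fingers move at their own pace and stop on an object; "newtons" is the grip in N (left out, the last holds). Time passes only in rows, so rows that do not move let the fingers close. It gives the time, the measured TCP pose, the force, the opening and the grip force at its end, in the units of the state.
- readout.observe(): the state, without advancing time (a new reading comes with each control period).
- vision.get_image(name): name is "scene" or "top" or "wrist"; returns the picture (420x560x3 uint8, red, green, blue); there is no depth.
- vision.calibration(name): a dict with "fov_y" (degrees; the focal length in pixels is half the picture's height over the tangent of half this angle, whatever the lens; pixels are square), "cx", "cy" (the principal point, pixels), "pose" (4x4, takes a point from camera to world coordinates). Camera axes: x right, y up, looking along -z (the intrinsics and any distortion apply to the point x, -y, -z); pixel columns grow to the right and rows downward; lengths in m; the calibration is good to about 2 mm. A picture is of the moment at which its call begins: read the wrist's pose just before it. calibration takes no time and is no camera call; for the wrist camera it gives the pose at the moment of the call.
- arm.sign_off(): hands the job in; it is judged then, once.
The state is a dict: "clock": time; "joints": joint angles; "dq": joint speeds; "joint_efforts": joint torques, N m; "position": TCP position; "ee_rot": TCP orientation; "force": force on the tool from outside, world axes, zero at the start; "ft_torque": the same for the moment, N m; "width": opening from 0.0 (shut) to 1.0 (fully open); "gripper_force": force on a finger pad.
Only numpy, scipy, OpenCV 4.12 (cv2) and the standard library are available. Lean on these libraries where they do the work, as an engineer would, in place of code of your own. Each camera call takes 0.05 s, during which the arm holds its last target. There are 200 camera calls.

### The job

Both trays of the little incubator were left part-way out. First push the tray that carries the blue check cassette fully home; only after that, hook a fingertip behind the raised lip of the tray that carries the white test cassette and draw that tray all the way out to its stop. Move the trays by pushing and hooking only, without pinching a lip, and do not touch or lift either cassette or disturb the other things on the worktop.

Things in the scene. Friction and masses are not known exactly. Their poses are not given: they have to be found in the camera images.
- incubator: Fixed white tabletop incubator with a clear blue-framed cover. Housing x = -62 to +72 mm, y = +-81 mm, 74 mm high. Origin on the worktop. Its -x axis points out of the open front, the way the trays slide out, roughly to the robot's right (world -y). Tray 1 runs along its y = +39 mm, tray 2 along y = -39 mm.
- tray_1 (a joint): How far tray 1 is out, m: 0 fully home, 0.09 at the outer stop. Slides along the incubator's -x, needs about 2.5 N, stays where left; starts near 0.045. Dark tray, 66 mm wide, floor's upper side 26 mm above the worktop (underside 20 mm); the front end carries an upright lip across the full width. Fully home, the lip still stands 47 mm in front of the housing.
- tray_2 (a joint): The same for tray 2.
- lip_1 (a point): Point on the rear side of tray 1's lip (bare aluminium, the side to hook behind), mid-width, 40 mm above the worktop; moves with the tray. The lip is 10 mm thick, 66 mm wide and reaches from 20 to 60 mm above the worktop. Behind it the tray floor is bare for 46 mm, up to the 4 mm high ribs of the cassette well. At tray value 0: incubator's x = -109 mm, y = +39 mm. Axes as the incubator's.
- lip_2 (a point): The same for tray 2 (incubator's y = -39 mm).
- face_1 (a point): Point on the front side of tray 1's lip (a blue plate up to 56 mm above the worktop, where the tray is pushed home), mid-width, 40 mm above the worktop, 10 mm in front of lip_1; moves with the tray. Axes as the incubator's.
- face_2 (a point): The same for tray 2.
- well_1 (a point): Middle of the floor of the ribbed cassette well in tray 1, 26 mm above the worktop; moves with the tray. At tray value 0 it lies at the incubator's x = -15 mm, y = +39 mm.
- well_2 (a point): The same for tray 2 (incubator's y = -39 mm).
- cassette: White test cassette, 70 x 21 x 5 mm, lying loose in the well of one of the trays (either one), long side along the rail. Origin at the centre of its underside.
- check_cassette: Blue check cassette, 70 x 20 x 5 mm, lying loose in the well of the other tray. Origin at the centre of its underside.
- marker: Bystander: marker pen, 125 x 15 x 13 mm, lying loose. Origin under its middle.
- sample_cup: Bystander: lidded sample cup, 59 mm across, 45 mm high, loose. Origin at the centre of its underside.
- tape: Bystander: roll of white tape, 67 mm across, 19 mm high, loose. Origin at the centre of its underside.
- petri: Bystander: small petri dish, 63 mm across, 15 mm high, loose. Origin at the centre of its underside.

How it is judged:
By the outcome, as a careful person would: the job done as asked, in the order asked, and still so for the second after the job is handed in, with the robot touching nothing.
It also fails if it takes over 38 s, if anything falls off the work surface, if the arm or the gripper's body presses on something with over 40 N, if the wrist force passes 120 N, or if a joint passes its speed limit or range.

## Working session

There is one attempt and no reset: what is moved stays moved. The work goes in short steps, Python scripts to look and compute and a tool call to move; the robot and the scene stay as the last step left them, time stands still between calls to the robot, and variables do not carry over. Pictures are saved under pics/ and viewed, at most 10 in all, crops included, and the job is handed in when it is done.

Besides the shell and the picture viewer there is one more tool, called after "Request:" by a JSON object that holds its "fn" and its "kwargs", one argument or row to a line. carry_out: Moves the arm, as the interface text tells. Its arguments: {"type":"object","properties":{"increments":{"type":"array","items":{"type":"number"}},"grip":{"type":"number"},"newtons":{"type":"number"}},"required":["increments"]}

```bash
mkdir -p pics; ls
python3 - <<'E'
from cell import readout, vision, arm
import cv2, numpy as np
for n in ("scene","top"):
    im=vision.get_image(n); cv2.imwrite(f"pics/{n}0.png",cv2.cvtColor(im,cv2.COLOR_RGB2BGR))
    c=vision.calibration(n); print(n,{k:(np.round(v,3).tolist() if k=="pose" else v) for k,v in c.items()})
s=readout.observe(); print(s, arm.tcp_to_grasp)
E
```

```text
pics
scene {'fov_y': 50.00738271898134, 'cx': 271.71218684647744, 'cy': 208.06665552246903, 'pose': [[0.554, 0.335, -0.762, -0.143], [-0.832, 0.21, -0.513, -0.462], [-0.012, 0.918, 0.396, 0.455], [0.0, 0.0, 0.0, 1.0]]}
top {'fov_y': 43.29897908926254, 'cx': 277.9792678377789, 'cy': 206.33955432294363, 'pose': [[0.008, 0.98, -0.197, 0.353], [-1.0, 0.007, -0.008, 0.016], [-0.006, 0.197, 0.98, 1.203], [0.0, 0.0, 0.0, 1.0]]}
{'clock': 0.1, 'joints': array([ 1.21440259,  0.43516439,  0.02495657,  1.57396512, -0.01158659,
        1.13399001, -0.07510116]), 'dq': array([-0.00117565, -0.00281461, -0.00014492, -0.00368425, -0.00012874,
       -0.00029418,  0.00066278]), 'joint_efforts': array([ 2.24578951e-03, -6.69132614e+01,  9.87418815e-01, -3.15149152e+01,
       -6.05902984e-02,  3.73854430e-02,  4.86014369e-05]), 'position': array([ 0.1567704 , -0.60456979,  0.22603221]), 'ee_rot': array([-3.11500468e+00, -3.97342235e-01,  4.78192272e-04]), 'force': array([ 0.58771929,  0.03635202, -1.02419927]), 'ft_torque': array([-0.00523007,  0.05506894, -0.03455287]), 'gripper_force': 0.0, 'width': 0.998871132925462} -0.0188
```

View pics/scene0.png

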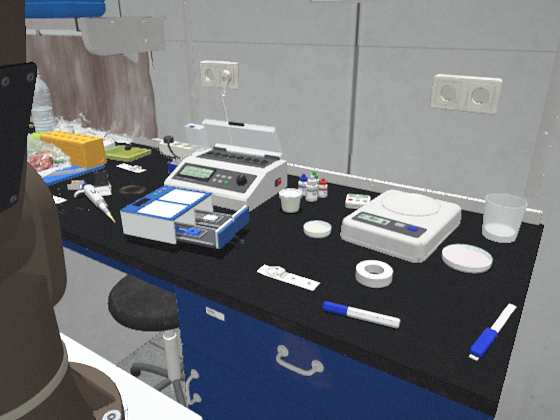

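View pics/top0.png

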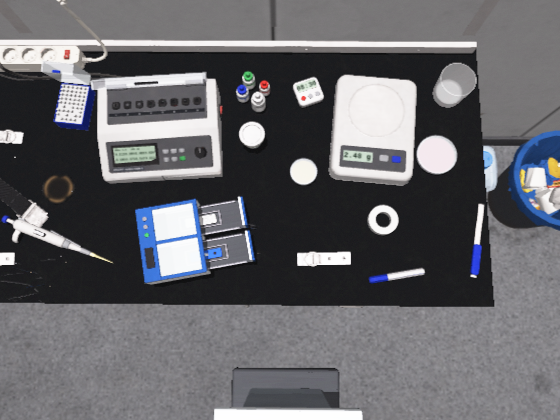

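The top view shows the incubator at about (195,240). The near tray (lip about 250,247) holds the blue cassette and the far tray (lip about 241,214) holds the white one. I'll zoom in and measure.

```bash
cat > h.py <<'E'
import cv2, numpy as np
from cell import readout, vision, arm
def ray(n,u,v,z,c=None):
    c=c or vision.calibration(n); f=210/np.tan(np.radians(c["fov_y"]/2)); P=np.array(c["pose"])
    d=P[:3,:3]@np.array([(u-c["cx"])/f,-(v-c["cy"])/f,-1]); o=P[:3,3]
    return o+d*(z-o[2])/d[2]
E
python3 - <<'E'
import cv2
a=cv2.imread("pics/top0.png")[190:295,125:265]; cv2.imwrite("pics/topc.png",cv2.resize(a,None,fx=5.6,fy=5.6,interpolation=cv2.INTER_CUBIC))
a=cv2.imread("pics/scene0.png")[175:260,110:260]; cv2.imwrite("pics/scenec.png",cv2.resize(a,None,fx=5,fy=5,interpolation=cv2.INTER_CUBIC))
E
```

```text
(no output)
```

View pics/topc.png

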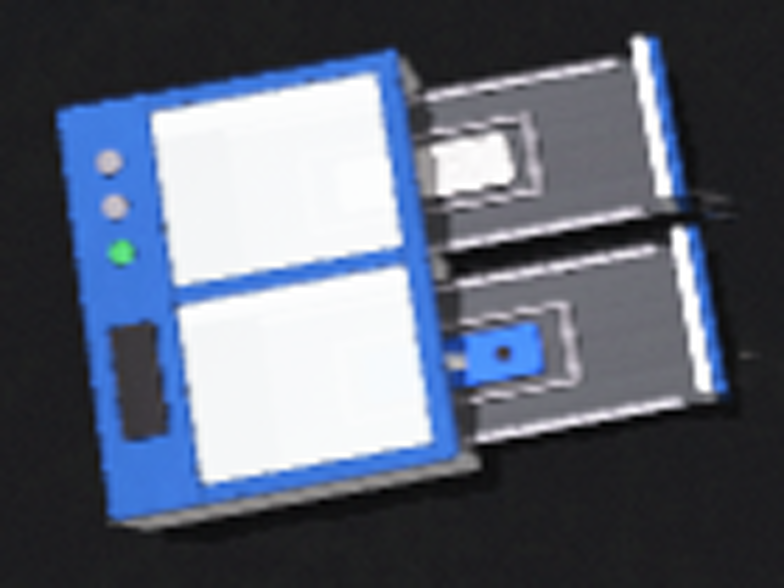

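View pics/scenec.png

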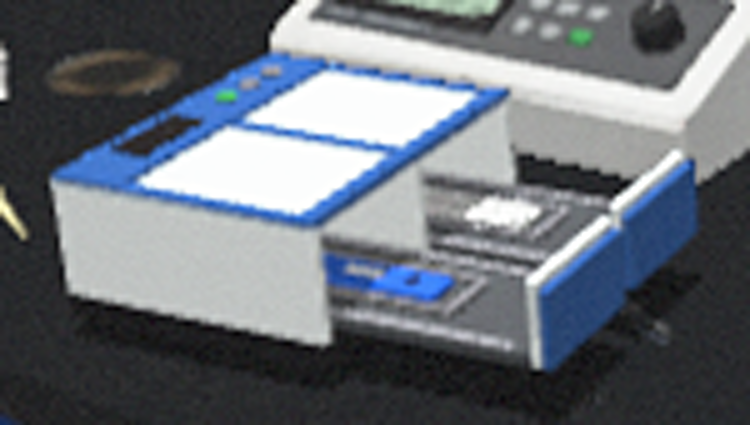

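Both crops confirm it: blue cassette in the near tray, white in the far one. In the top crop, the near lip's rear edge runs (672,228)-(697,395) and the far one's (632,38)-(660,200). The cover corners are (58,108), (397,52), (462,460) and (110,520).

Run:
```python
from h import *
c=vision.calibration("top")
def p(x,y,z): return ray("top",125+(x+.5)/5.6-.5,190+(y+.5)/5.6-.5,z,c)*1000
K={}
for n,x,y,z in [("A",58,108,74),("B",397,52,74),("C",462,460,74),("D",110,520,74),
 ("nr1",672,228,60),("nr2",697,395,60),("nf1",693,228,58),("nf2",732,395,56),
 ("fr1",632,38,60),("fr2",660,200,60),("ff1",658,38,56),("ff2",688,205,56)]:
    K[n]=p(x,y,z); print(n,K[n].round(1))
d=lambda a,b:(np.linalg.norm(K[a]-K[b]).round(1),np.degrees(np.arctan2(*(K[a]-K[b])[:2])).round(1))
for ab in ["A B","B C","C D","D A","nr1 nr2","fr1 fr2","nf1 nf2","ff1 ff2"]: print(ab,d(*ab.split()))
# scene check of lip top corners (rear edge, near tray's near end & far tray's far end)
q=lambda x,y,z:(ray("scene",110+(x+.5)/5-.5,175+(y+.5)/5-.5,z)*1000).round(1)
print(q(527,283,60),q(608,218,60),q(543,290,60),q(675,152,60),q(692,160,60),q(548,368,20))
```

```text
A [-13757.9 -20634.5  74000. ]
B [-15250.1 -12179.6  74000. ]
C [ -5049.2 -10192.7  74000. ]
D [ -3528.8 -18737.   74000. ]
nr1 [-8674.  -4170.8 60000. ]
nr2 [-5328.4 -3606.4 60000. ]
nf1 [-8369.8 -3621.2 58000. ]
nf2 [-4946.6 -2712.6 56000. ]
fr1 [-12571.8  -5063.6  60000. ]
fr2 [-9241.3 -4423.7 60000. ]
ff1 [-11695.7  -4225.3  56000. ]
ff2 [-8497.3 -3595.  56000. ]
A B (np.float64(8585.6), np.float64(170.0))
B C (np.float64(10392.6), np.float64(-101.0))
C D (np.float64(8678.5), np.float64(-10.1))
D A (np.float64(10403.6), np.float64(79.5))
nr1 nr2 (np.float64(3392.9), np.float64(-99.6))
fr1 fr2 (np.float64(3391.4), np.float64(-100.9))
nf1 nf2 (np.float64(4067.4), np.float64(-104.9))
ff1 ff2 (np.float64(3259.9), np.float64(-101.1))
[-91186.9 -82311.3  60000. ] [-101152.2  -84029.2   60000. ] [-90972.6 -80889.5  60000. ] [-112087.5  -86890.4   60000. ] [-111584.8  -85083.5   60000. ] [-27536.6 -24721.6  20000. ]
```

Units slip: the heights should be in metres.

Run:
```python
from h import *
c=vision.calibration("top")
def p(x,y,z): return ray("top",125+(x+.5)/5.6-.5,190+(y+.5)/5.6-.5,z/1e3,c)*1000
K={}
for n,x,y,z in [("A",58,108,74),("B",397,52,74),("C",462,460,74),("D",110,520,74),
 ("nr1",672,228,60),("nr2",697,395,60),("nf2",732,395,56),
 ("fr1",632,38,60),("fr2",660,200,60),("ff1",658,38,56),("ff2",688,205,56)]:
    K[n]=p(x,y,z); print(n,K[n].round(1))
d=lambda a,b:(np.linalg.norm(K[a]-K[b]).round(1),np.degrees(np.arctan2(*(K[a]-K[b])[:2])).round(1))
for ab in ["A B","B C","C D","D A","nr1 nr2","fr1 fr2","ff1 ff2"]: print(ab,d(*ab.split()))
q=lambda x,y,z:(ray("scene",110+(x+.5)/5-.5,175+(y+.5)/5-.5,z/1e3)*1000).round(1)
print(q(527,283,60),q(608,218,60),q(543,290,60),q(675,152,60),q(692,160,60),q(548,368,20))
```

```text
A [572.2 336.4  74. ]
B [595.4 205.2  74. ]
C [437.1 174.4  74. ]
D [413.5 306.9  74. ]
nr1 [528.9  97.4  60. ]
nr2 [463.8  86.4  60. ]
nf2 [464.3  73.1  56. ]
fr1 [604.7 114.8  60. ]
fr2 [539.9 102.3  60. ]
ff1 [605.6 104.8  56. ]
ff2 [538.6  91.6  56. ]
A B (np.float64(133.2), np.float64(-10.0))
B C (np.float64(161.2), np.float64(79.0))
C D (np.float64(134.6), np.float64(169.9))
D A (np.float64(161.4), np.float64(-100.5))
nr1 nr2 (np.float64(66.0), np.float64(80.4))
fr1 fr2 (np.float64(66.0), np.float64(79.1))
ff1 ff2 (np.float64(68.3), np.float64(78.9))
[461.1  80.6  60. ] [527.2  92.   60. ] [459.7  71.2  60. ] [599.7 111.   60. ] [596.4  99.   60. ] [466.9  77.6  20. ]
```

Sizes check out (134 x 162 mm housing, 66 mm lips).
- Incubator origin: about (505, 251) mm.
- Outward direction: about (0.18, -0.984).
- Tray 1 (near, blue cassette): out 46 mm.
- Tray 2 (far, white cassette): out 43 mm.

I'll shut the gripper and move to a point in front of tray 1.

Request:
{"fn": "carry_out", "kwargs": {
  "increments": [12,22,0,0,0,-0.01,22,40,-4,0,0,-0.01,22,40,-4,0,0,-0.01,22,40,-4,0,0,-0.01,22,40,-4,0,0,-0.01,22,40,-4,0,0,-0.01,22,40,-4,0,0,-0.01,22,40,-4,0,0,0,22,40,-4,0,0,0,22,40,-4,0,0,0,22,40,-6,0,0,0,22,40,-6,0,0,0,22,40,-6,0,0,0,22,40,-10,0,0,0,22,40,-10,0,0,0,22,40,-10,0,0,0,22,20,-10,0,0,0,5,0,0,0,0,0,0,0,0,0,0,0],
  "grip": 1,
  "newtons": 10
}}

```text
clock: 2.48
position: [0.5256, 0.0363, 0.1325]
ee_rot: [3.128, 0.287, -0.002]
force: [-0.2, 0.1, -0.5]
width: 0.007
gripper_force: 0.0
```

Request:
{"fn": "carry_out", "kwargs": {
  "increments": [-10,0,-20,0,0,0,-11,0,-30,0,0,0,0,0,-30,0,0,0,0,0,-16,0,0,0,0,0,0,0,0,0]
}}

```text
clock: 3.1
position: [0.5042, 0.0363, 0.0363]
ee_rot: [3.128, 0.287, -0.003]
force: [0.3, -0.5, 0.0]
width: 0.006
gripper_force: 0.0
```

Run:
```python
from h import *
s=readout.observe(); print(s["position"],s["force"])
im=cv2.cvtColor(vision.get_image("top"),cv2.COLOR_RGB2BGR)[170:300,120:310]
im2=cv2.cvtColor(vision.get_image("scene"),cv2.COLOR_RGB2BGR)[150:270,100:290]
cv2.imwrite("pics/p1.png",np.hstack([cv2.resize(i,(400,300),interpolation=cv2.INTER_CUBIC) for i in (im,im2)]))
```

```text
[0.50421654 0.03627188 0.03631214] [ 0.25768705 -0.47957897  0.00708355]
```

View pics/p1.png

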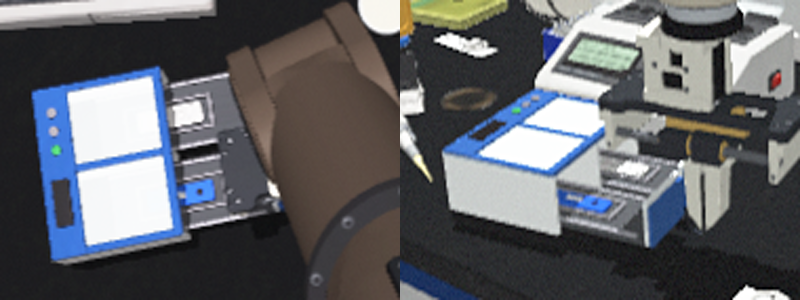

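The shut fingers are in front of the near tray's blue plate, so I start pushing.

Request:
{"fn": "carry_out", "kwargs": {
  "increments": [-1,5,0,0,0,0,-1,5,0,0,0,0,-1,5,0,0,0,0,-1,5,0,0,0,0,-1,5,0,0,0,0,-1,5,0,0,0,0,-1,5,0,0,0,0]
}}

```text
clock: 4.08
position: [0.498, 0.0717, 0.0367]
ee_rot: [3.128, 0.287, -0.0]
force: [0.9, -3.1, 1.0]
width: 0.008
gripper_force: 1.5
```

Request:
{"fn": "carry_out", "kwargs": {
  "increments": [-1,5,0,0,0,0,-1,5,0,0,0,0,-1,5,0,0,0,0,-1,5,0,0,0,0,-1,3,0,0,0,0]
}}

```text
clock: 4.7
position: [0.4931, 0.0955, 0.0368]
ee_rot: [-3.128, -0.289, -0.001]
force: [2.1, -2.2, -1.0]
width: 0.007
gripper_force: 1.4
```

Request:
{"fn": "carry_out", "kwargs": {
  "increments": [0,2,0,0,0,0,-1,2,0,0,0,0,0,2,0,0,0,0,0,2,0,0,0,0,-1,2,0,0,0,0]
}}

```text
clock: 5.32
position: [0.4909, 0.1051, 0.0367]
ee_rot: [-3.128, -0.288, -0.0]
force: [1.4, -1.8, 0.0]
width: 0.006
gripper_force: 1.3
```

Request:
{"fn": "carry_out", "kwargs": {
  "increments": [0,2,0,0,0,0,0,1,0,0,0,0,0,1,0,0,0,0]
}}

```text
clock: 5.7
position: [0.4904, 0.1089, 0.0366]
ee_rot: [3.128, 0.288, -0.001]
force: [-0.9, -4.1, 2.0]
width: 0.004
gripper_force: 2.3
```

Request:
{"fn": "carry_out", "kwargs": {
  "increments": [0,1,0,0,0,0,0,1,0,0,0,0,-1,1,0,0,0,0]
}}

```text
clock: 6.08
position: [0.4902, 0.109, 0.0367]
ee_rot: [3.125, 0.284, -0.001]
force: [3.6, -13.4, 3.4]
width: 0.004
gripper_force: 7.4
```

Request:
{"fn": "carry_out", "kwargs": {
  "increments": [0,1,0,0,0,0,0,1,0,0,0,0]
}}

```text
clock: 6.32
position: [0.4902, 0.1091, 0.0366]
ee_rot: [3.123, 0.281, -0.002]
force: [2.1, -20.2, 5.8]
width: 0.007
gripper_force: 10.2
```

Hard stop at the home position: the force rises to 20 N with no more motion, where expected. I back off, lift and move above tray 2, then check.

Request:
{"fn": "carry_out", "kwargs": {
  "increments": [1,-5,0,0,0,0,1,-10,0,0,0,0,1,-8,10,0,0,0,0,0,30,0,0,0,0,0,35,0,0,0,0,0,15,0,0,0,20,10,0,0,0,0,25,16,0,0,0,0,25,16,0,0,0,0,6,0,0,0,0,0,0,0,0,0,0,0]
}}

```text
clock: 7.7
position: [0.5685, 0.1324, 0.1263]
ee_rot: [3.128, 0.288, -0.002]
force: [-0.6, -0.3, -0.9]
width: 0.008
gripper_force: 0.0
```

Run:
```python
from h import *
s=readout.observe(); print(s["position"],s["force"])
im=cv2.cvtColor(vision.get_image("wrist"),cv2.COLOR_RGB2BGR)
im2=cv2.cvtColor(vision.get_image("scene"),cv2.COLOR_RGB2BGR)[150:270,100:260]
cv2.imwrite("pics/p2.png",np.hstack([cv2.resize(i,(400,300),interpolation=cv2.INTER_AREA) for i in (im,im2)]))
```

```text
[0.56846813 0.13237281 0.12625936] [-0.58932948 -0.28808209 -0.86660894]
```

View pics/p2.png

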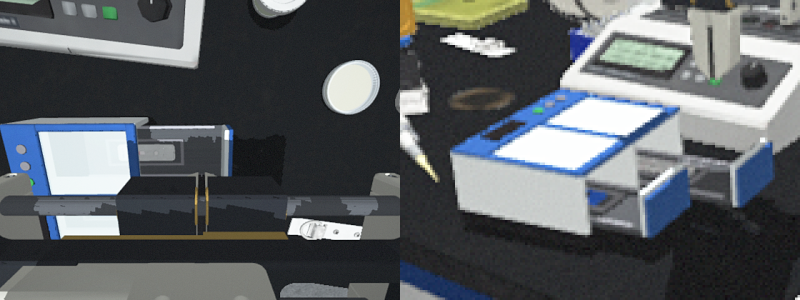

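The near tray is home with the blue cassette inside. The fingertip is above the bare strip behind the far lip. I descend into the gap.

Request:
{"fn": "carry_out", "kwargs": {
  "increments": [0,0,-25,0,0,0,0,0,-25,0,0,0,0,0,-20,0,0,0,0,0,-10,0,0,0,0,0,-8,0,0,0,0,0,0,0,0,0]
}}

```text
clock: 8.55
position: [0.5687, 0.1329, 0.0387]
ee_rot: [3.128, 0.288, -0.001]
force: [-0.7, -0.4, 0.1]
width: 0.009
gripper_force: 0.0
```

Request:
{"fn": "carry_out", "kwargs": {
  "increments": [0,-2,0,0,0,0,1,-3,0,0,0,0,0,-3,0,0,0,0,1,-4,0,0,0,0,1,-4,0,0,0,0,1,-4,0,0,0,0]
}}

```text
clock: 9.3
position: [0.5728, 0.113, 0.0388]
ee_rot: [-3.128, -0.288, 0.0]
force: [-1.7, 2.6, 2.4]
width: 0.005
gripper_force: 1.5
```

Request:
{"fn": "carry_out", "kwargs": {
  "increments": [1,-4,0,0,0,0,1,-4,0,0,0,0,0,-4,0,0,0,0,1,-4,0,0,0,0,1,-4,0,0,0,0,1,-4,0,0,0,0,0,-2,0,0,0,0]
}}

```text
clock: 10.18
position: [0.578, 0.0866, 0.0387]
ee_rot: [3.128, 0.288, 0.0]
force: [0.4, 3.1, -0.2]
width: 0.005
gripper_force: 1.3
```

Request:
{"fn": "carry_out", "kwargs": {
  "increments": [0,-2,0,0,0,0,0,-2,0,0,0,0,1,-2,0,0,0,0,0,-1,0,0,0,0,0,-1,0,0,0,0]
}}

```text
clock: 10.8
position: [0.579, 0.0796, 0.0388]
ee_rot: [-3.128, -0.289, -0.001]
force: [0.7, 6.0, 0.5]
width: 0.008
gripper_force: 2.8
```

Request:
{"fn": "carry_out", "kwargs": {
  "increments": [0,-1,0,0,0,0,0,-1,0,0,0,0,1,-1,0,0,0,0]
}}

```text
clock: 11.18
position: [0.5791, 0.0794, 0.0388]
ee_rot: [-3.124, -0.292, 0.001]
force: [-5.4, 12.8, 3.4]
width: 0.004
gripper_force: 7.0
```

Request:
{"fn": "carry_out", "kwargs": {
  "increments": [0,-1,0,0,0,0,0,-1,0,0,0,0]
}}

```text
clock: 11.42
position: [0.579, 0.0794, 0.0389]
ee_rot: [-3.122, -0.294, -0.0]
force: [-3.8, 18.2, 0.0]
width: 0.007
gripper_force: 9.1
```

Outer stop reached, where expected. I release inward, lift out and move clear.

Request:
{"fn": "carry_out", "kwargs": {
  "increments": [-1,5,0,0,0,0,0,4,0,0,0,0,0,0,10,0,0,0,0,0,30,0,0,0,0,0,50,0,0,0,0,0,50,0,0,0,-10,-40,20,0,0,0,-20,-50,0,0,0,0,-20,-50,0,0,0,0,-20,-50,0,0,0,0,-20,-50,0,0,0,0,-20,-50,0,0,0,0,0,-50,0,0,0,0,0,0,0,0,0,0,0,0,0,0,0,0]
}}

```text
clock: 13.3
position: [0.4687, -0.2569, 0.1991]
ee_rot: [-3.128, -0.287, -0.0]
force: [-0.1, 1.0, 0.1]
width: 0.008
gripper_force: 0.0
```

Run:
```python
from h import *
s=readout.observe(); print(s["position"],s["force"],s["clock"])
im=cv2.cvtColor(vision.get_image("top"),cv2.COLOR_RGB2BGR)[170:300,120:293]
im2=cv2.cvtColor(vision.get_image("scene"),cv2.COLOR_RGB2BGR)[150:270,100:260]
cv2.imwrite("pics/p3.png",np.hstack([cv2.resize(i,(400,300),interpolation=cv2.INTER_CUBIC) for i in (im,im2)]))
```

```text
[ 0.46871576 -0.25693571  0.19909761] [-0.0578193   0.99955991  0.11073845] 13.3
```

View pics/p3.png

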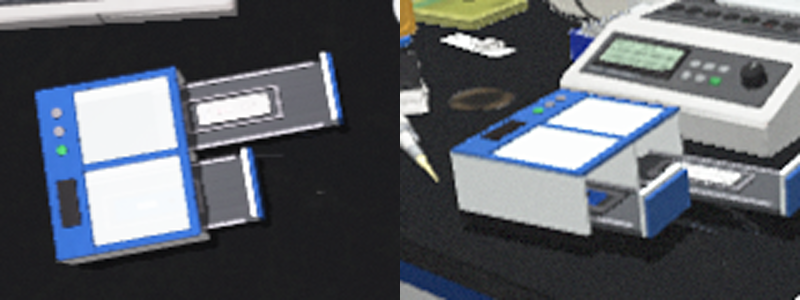

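The near (blue) tray is home, with its lip at about (252,185) in the left panel. The far (white) tray is fully out, with its lip at about (330,88) and the cassette still in its well.

```bash
python3 -c "
from cell import arm
print(arm.sign_off())"
```

```text
the job is handed in; nothing more can be done
None
```

I pushed the blue-cassette tray home to its hard stop, then hooked the white-cassette tray and drew it out to its outer stop; the arm was clear when I handed the job in at about 13 s.

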